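# Load the sample carrier and start the measurement

## Robot

A 7-joint arm with a two-finger parallel gripper is mounted at the origin on the work surface. World frame = base frame: x ahead of the robot, y to its left, z up, the work surface at z = 0. Lengths are in mm, angles in rad, forces in N, time in s.
With the tool pointing down it reaches from about 350 to 900 mm from the base axis. Payload 7.2 kg.
Tool frame: the origin (TCP) lies between the finger pads; the fingertips stand 17 mm ahead of it and the grasp point (between the pads) lies 2 mm behind it; z points along the fingers, y is the line along which they close (so a half turn about z gives the same grasp; the last joint's range is limited). The gripper opens to 85 mm and grips with 20 to 120 N. Pads are 22 mm wide; open, the fingers measure 114 mm over their backs; the gripper's body (76 mm by 85 mm) begins 54 mm behind the grasp point. The pads swing forward as they close: fully open they stand 13 mm farther back than shut.
Start: joints at [-1.386, 0.411, -0.013, 1.596, 0.006, 1.134, -0.082], TCP at [156.332, 605.135, 248.297] pointing down, gripper open.
Joint ranges: [-2.95, 2.95], [-0.29, 1.99], [-1.47, 1.44], [0.14, 2.54], [-1.03, 4.17], [0.13, 1.85], [-2.86, 2.86]. Speed limits (rad/s): [2.39, 2.39, 3.01, 3.01, 3.14, 3.14, 3.14].

## Interface

Orientations are given as a 3x3 rotation matrix whose columns are the frame's x, y, z axes.
In Python, from cell import r, vision gives the robot as it stands. Calls block until the motion is done:
- r.move_to(position, orientation): joint-space move of the TCP to a pose.
- r.line_to(position, orientation=None, rate=150, stop_force=None): straight line of the TCP; orientation=None keeps the orientation; rate is the mean speed in mm/s. With stop_force (N) it stops when the force on the tool has changed by that much, and returns True; else False.
- r.set_joints(angles): joint-space move.
- r.ungrasp() and r.grab(grip_force=None): open the fingers fully, or close them until they stop; grip_force is the grip in N (None keeps the last).
- r.pause(seconds).
- r.ik(position, orientation): joint angles nearest the present ones, or None.
- r.get_state(): the state.
- vision.get_image(name): name is "scene" or "side" or "wrist"; returns a dict with "color" (480x640x3 uint8, blue, green, red), "depth" (480x640 float32, mm along the optical axis (not along the pixel's ray), 0 where there is no reading), "fovy" (degrees; the focal length in pixels is half the picture's height over the tangent of half this angle, whatever the lens; pixels are square), "cx", "cy" (the principal point, pixels), "xyz" and "orientation" of the camera in the world. Camera axes: x right, y down, z forward; pixel columns grow to the right and rows downward; lengths in mm; the calibration is good to about 2 mm. A picture is of the moment at which its call begins.
A pose or a line that the arm cannot do raises r.MotionError and nothing moves.
- r.hand_in(): hands the job in; it is judged then, once.
The state is a dict: "time": time; "joints": joint angles; "qvel": joint speeds; "effort": joint torques, N m; "tcp_pos": TCP position; "ee_rot": TCP orientation; "force": force on the tool from outside, world axes, zero at the start; "torque": the same for the moment, N m; "opening": opening from 0.0 (shut) to 1.0 (fully open); "grip_force": force on a finger pad.
Only numpy, scipy, OpenCV 4.12 (cv2) and the standard library are available. Lean on these libraries where they do the work, as an engineer would, in place of code of your own. Each camera call takes 0.05 s, during which the arm holds its last target. There are 200 camera calls.

## Task

Put the aluminium sample carrier into the T-shaped pocket of the instrument's stage so that it lies flat and fully home; set it down, do not drop it, and let go. Then start the measurement on the white control box with one key at a time: press the yellow key fully down and let it up, then the blue key fully down and let it up, never the red one. Leave the bottle, the dish and the mouse where they are.

Things in the scene. Friction and masses are not known exactly. Their poses are not given: they have to be found in the camera images.
- carrier: T-shaped aluminium plate 10 mm thick, blue grip bar on top. Origin on the underside, below the bar's middle (about the centre of mass); x along the bar to the narrow tongue, z up. Wide part x -51 to +33 mm, y +-35 mm; tongue x +33 to +63 mm, y +-18 mm. Bar 60 mm long (along x), 14 mm wide, its top 42 mm above the underside. 0.18 to 0.35 kg. Starts flat on the bench
- pocket (a point): centre point on the floor of the T-shaped pocket in the fixed grey stage, 70 mm above the bench: the seated carrier's origin and axes agree with this frame's (x to the tongue end). Pocket 8 mm deep, 2 mm play on each side, top 3.5 mm of the walls slopes out as a lead-in; the seated plate stands 2 mm proud. Stage outside x -69 to +81 mm, y +-53 mm
- instrument: fixed instrument that carries the stage: origin on the bench below the pocket point, same axes. White base 30 mm high, x +-70 mm, y -65 to +305 mm. A black and grey camera stands on it, x +-25 mm, y +148 to +323 mm, top 128 mm above the bench, lens towards the stage
- console: fixed white control box 150 (x) x 200 (y) x 45 mm high, origin at the centre of its underside. The key row runs along its y axis at x = -30 mm, keys at y = -52, 0 and +52 mm. A grey dial, 28 mm across and 14 mm high, at x +42, y -60 mm is not used
- key_yellow_top (a point): centre of the top face of the yellow key, a round yellow cap 28 mm in diameter in a black housing on the control box; it goes straight down 6 mm. The three keys stand in a row, 52 mm apart; which colour is where in the row varies
- key_blue_top (a point): centre of the top face of the blue key, a round blue cap 28 mm in diameter in a black housing on the control box; it goes straight down 6 mm. The three keys stand in a row, 52 mm apart; which colour is where in the row varies
- key_red_top (a point): centre of the top face of the red key, a round red cap 28 mm in diameter in a black housing on the control box; it goes straight down 6 mm. The three keys stand in a row, 52 mm apart; which colour is where in the row varies
- key_yellow (a joint): how far the yellow key is pushed down: 0 up, 0.006 m fully down (about 4.5 N); springs back. Press first
- key_blue (a joint): how far the blue key is pushed down: 0 up, 0.006 m fully down (about 4.5 N); springs back. Press second
- key_red (a joint): how far the red key is pushed down: 0 up, 0.006 m fully down (about 4.5 N); springs back. Not to be pressed
- bottle: bystander: upright bottle, 60 mm in diameter, 140 mm high, origin at the centre of its underside
- dish: bystander: round glass dish, 90 mm across, 16 mm high, a brass disc inside, origin at the centre of its underside
- mouse: bystander: dark computer mouse, 105 x 58 x 30 mm, origin at the centre of its underside, x lengthwise
There are look-alikes about, which are no part of the job. What is shaped like the carrier but brown, green or purple is not meant.

How it is judged (in metres and radians):
On the way, in this order (a step that is already met when the one before it is completed fails the run):
1. the carrier lies flat and fully home in the pocket and the fingers have let go of it (z of carrier in the frame of pocket between -0.002 and 0.002 m and horizontal distance between carrier and pocket below 0.004 m and angle between the x axis of carrier and the x axis of pocket, either way round below 0.07 rad and angle between carrier's own z axis and vertical below 0.025 rad and contact force between the fingers and carrier below 0.2 N and linear speed of carrier below 0.02 m/s), for 0.2 s.
2. the yellow key is pressed down, at least 4 mm of its 6 (value of joint key_yellow above 0.004 m).
3. the yellow key is up again (value of joint key_yellow below 0.002 m).
4. the blue key is pressed down, at least 4 mm of its 6 (value of joint key_blue above 0.004 m).
5. the blue key is up again (value of joint key_blue below 0.002 m).
At the end, for the whole second after the job is handed in: The carrier is at rest in the pocket: its origin within 4 mm sideways and 2 mm in height of the pocket point, square to it within 0.07 rad and level within 0.025 rad; all three keys are up (under 2 mm). On the way the yellow key, then the blue key, went down at least 4 mm and came up (z of carrier in the frame of pocket between -0.002 and 0.002 m and horizontal distance between carrier and pocket below 0.004 m and angle between the x axis of carrier and the x axis of pocket, either way round below 0.07 rad and angle between carrier's own z axis and vertical below 0.025 rad and linear speed of carrier below 0.02 m/s and value of joint each of key_yellow, key_blue, key_red below 0.002 m); the robot touches nothing.
It fails at once if the red key is pressed (over 2 mm) (value of joint key_red above 0.002 m).
It fails at once if the yellow or blue key is pressed (over 3 mm) while the carrier is not home in the pocket (value of joint any of key_yellow, key_blue above 0.003 m and not (z of carrier in the frame of pocket between -0.002 and 0.002 m and horizontal distance between carrier and pocket below 0.004 m and angle between the x axis of carrier and the x axis of pocket, either way round below 0.07 rad and angle between carrier's own z axis and vertical below 0.025 rad)).
It fails at once if two keys are down at once (over 2 mm) (value of joint each of key_yellow, key_blue above 0.002 m).
It fails at once if the carrier is dropped: it falls faster than 0.4 m/s (about 8 mm of free fall) with no finger on it (linear speed of carrier above 0.4 m/s and contact force between the fingers and carrier below 0.1 N).
It fails at once if the bottle, dish or mouse is moved by more than 20 mm or tipped by more than 0.3 rad (distance of any of bottle, dish, mouse from where it was at the start of the episode above 0.02 m or angle between any of bottle, dish, mouse's own z axis and vertical above 0.3 rad).
It also fails if it takes over 48 s, if anything falls off the work surface, if the arm or the gripper's body presses on something with over 40 N, if the wrist force passes 120 N, or if a joint passes its speed limit or range.

## Working session

There is one attempt and no reset: what is moved stays moved. The work goes in short steps, each a Python script; the robot and the scene stay as the last script left them, time stands still between calls to the robot, and variables do not carry over. Pictures are saved under pics/ and viewed, at most 10 in all, crops included, and the job is handed in when it is done.

```bash
ls; mkdir -p pics; cat > h.py <<'E'
import numpy as np, cv2
from cell import r, vision
def cloud(im):
    d=im["depth"]; f=240/np.tan(np.radians(im["fovy"])/2)
    v,u=np.mgrid[:480,:640]
    p=np.stack([(u-im["cx"])/f*d,(v-im["cy"])/f*d,d],-1)
    w=p@np.array(im["orientation"]).T+np.array(im["xyz"]); w[d<=0]=np.nan
    return w
def snap(n,save):
    im=vision.get_image(n); cv2.imwrite("pics/%s.png"%save,im["color"])
    np.savez("pics/%s.npz"%save,**im); return im
E
python3 - <<'E'
from h import *
for n in ("scene","side","wrist"):
    im=snap(n,n+"0"); print(n,im["fovy"],im["xyz"],np.round(im["orientation"],2).tolist(),im["cx"],im["cy"])
    print((im["depth"]>0).mean())
print(r.get_state()["time"])
E
```

```text
pics
scene 46.89627684003879 [1165.66841634   98.19562456  793.94784182] [[-0.19, 0.75, -0.64], [0.98, 0.14, -0.13], [-0.01, -0.65, -0.76]] 326.15718844954074 240.077084787115
0.9959635416666667
side 47.761781293167076 [482.01191994 880.40412343 660.24115275] [[-1.0, -0.05, 0.06], [-0.08, 0.52, -0.85], [0.01, -0.85, -0.52]] 331.8190816049064 233.56235593117455
0.9961751302083334
wrist 69.28729314030171 [ 89.37638479 621.25352128 372.18248339] [[0.25, 0.93, 0.26], [0.97, -0.24, -0.07], [-0.0, 0.27, -0.96]] 314.18546234188415 236.33071020145508
0.9958723958333333
0.15
```

View pics/scene0.png

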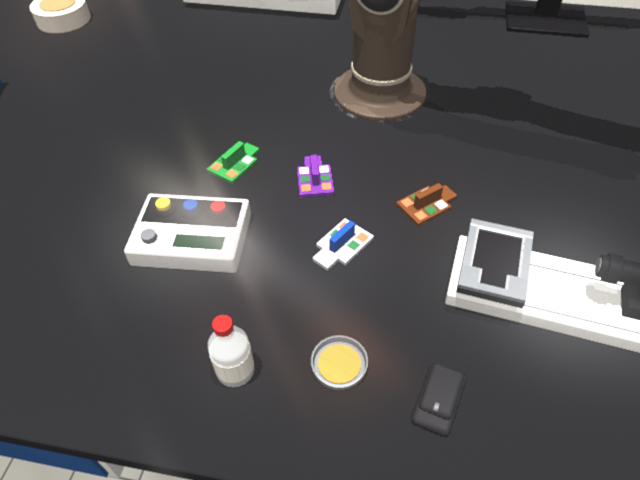

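View pics/side0.png

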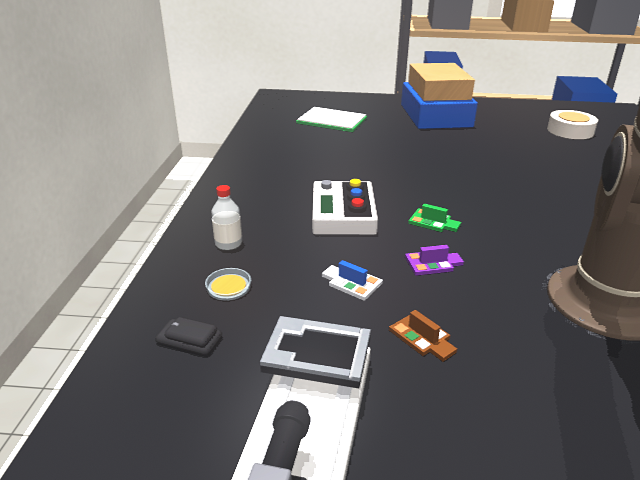

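The scene view shows the carrier at about (343,243) with its tongue towards (325,258). The stage is at (497,258), with its tongue end at the bottom of the picture. The keys are yellow (163,203), blue (190,204) and red (217,206), and the side view agrees.

```bash
cat >> h.py <<'E'
def rect(P):
    (c,s,a)=cv2.minAreaRect(P.astype(np.float32)); b=cv2.boxPoints((c,s,a))
    e=[b[1]-b[0],b[2]-b[1]]; i=int(np.linalg.norm(e[1])>np.linalg.norm(e[0]))
    return np.array(c),sorted(s)[::-1],np.arctan2(e[i][1],e[i][0])
def near(w,c,rad): return np.hypot(w[...,0]-c[0],w[...,1]-c[1])<rad
def hsv(im): return cv2.cvtColor(im["color"],cv2.COLOR_BGR2HSV).astype(int)
def dirm(a,ref):  # choose among a, a+pi nearest to ref
    return a if np.cos(a-ref)>0 else a+np.pi
def bar(im,c,rad=80):
    w=cloud(im);h=hsv(im); m=near(w,c,rad)&(h[...,0]>100)&(h[...,0]<130)&(h[...,1]>120)&(w[...,2]>37)&(w[...,2]<50)
    return rect(w[m][:,:2]),np.median(w[m][:,2]),m.sum()
E
python3 - <<'E'
from h import *
L=lambda n:dict(np.load("pics/%s.npz"%n))
s=L("scene0"); w=cloud(s)
for n,p in dict(car=(343,240),tongue=(325,258),stageTL=(470,228),stage=(497,295),stR=(527,262),yel=(163,203),blu=(190,204),red=(217,206),floor=(495,255),con=(185,255)).items():
    print(n,np.round(w[p[1],p[0]],1))
for n in("scene0","side0"):
    im=L(n);w=cloud(im);h=hsv(im); c=cloud(s)[240,343]
    print(n,"bench z",np.nanmedian(w[near(w,c[:2],300)&(abs(w[...,2])<15)][:,2]))
    (cc,sz,a),z,k=bar(im,c); print(" bar",cc,sz,np.degrees(a),z,k)
    m=near(w,c,90)&(w[...,2]>6)&(w[...,2]<14); print(" plate",rect(w[m][:,:2]),np.median(w[m][:,2]),m.sum())
    sc=np.nanmean(cloud(s)[[228,295],[470,497]],0)
    m=near(w,sc,105)&(w[...,2]>74)&(w[...,2]<82); c2,s2,a2=rect(w[m][:,:2]); print(" stage",c2,s2,np.degrees(a2),np.median(w[m][:,2]),m.sum())
    kc=cloud(s)[204,190]
    for col,lo,hi in(("y",22,35),("b",105,130),("r",-1,6)):
        m=near(w,kc,110)&(h[...,0]>lo)&(h[...,0]<hi)&(h[...,1]>140)&(h[...,2]>90)&(w[...,2]>45)
        zz=np.percentile(w[m][:,2],80); t=m&(w[...,2]>zz-2); print(" key",col,rect(w[t][:,:2]),zz,t.sum())
E
```

```text
car [513.3  -3.9  25.8]
tongue [547.  -31.1   8.4]
stageTL [488.3 215.3  75. ]
stage [624.  260.1  75. ]
stR [548.9 308.7  76.3]
yel [ 519.2 -340.4   67. ]
blu [ 511.6 -290.9   65.7]
red [ 506.  -241.    63.9]
floor [538.5 258.4  70.9]
con [ 609.9 -269.7   40.2]
scene0 bench z -1.214289778481941
 bar [505.3671875   -6.69589233] [61.47676086425781, 15.802517890930176] -30.782953 40.24370054946803 205
 plate (array([510.04544067,  -9.68151093]), [116.05463409423828, 71.67672729492188], np.float32(-0.5228385)) 8.8214822050071 1117
 stage [548.23791504 260.49237061] [154.62403869628906, 106.22825622558594] -7.0876164 76.55669915725952 2288Traceback (most recent call last):
  File "<stdin>", line 16, in <module>
    return _quantile_unchecked(
        a, q, axis, out, overwrite_input, method, keepdims, weights)
    return _ureduce(a,
                    func=_quantile_ureduce_func,
    ...<5 lines>...
                    overwrite_input=overwrite_input,
                    method=method)
    r = func(a, **kwargs)
    result = _quantile(arr,
                       quantiles=q,
    ...<2 lines>...
                       out=out,
                       weights=wgt)
    slices_having_nans = np.isnan(arr[-1, ...])
                                  ~~~^^^^^^^^^
IndexError: index -1 is out of bounds for axis 0 with size 0
```

View pics/wrist0.png

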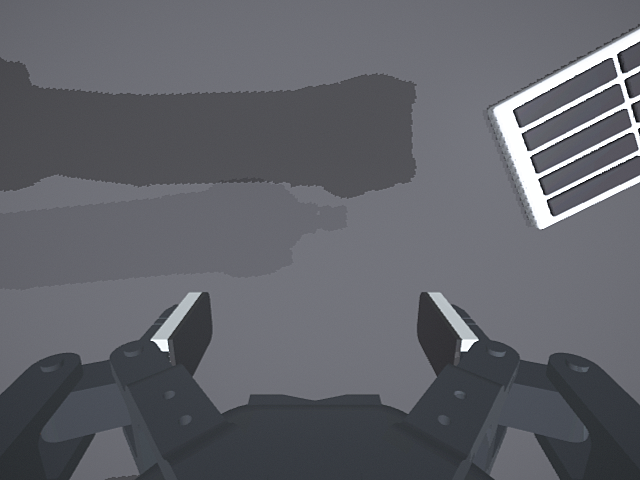

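The wrist view shows only bench, the robot's shadow and the open fingers. I'll move it over the carrier and then over the stage to refine the poses.

```bash
cat >> h.py <<'E'
def R(a):  # tool down, tool x at yaw a
    c,s=np.cos(a),np.sin(a); return np.array([[c,s,0],[s,-c,0],[0,0,-1.]])
E
python3 - <<'E'
from h import *
L=lambda n:dict(np.load("pics/%s.npz"%n))
print(np.round(r.get_state()["ee_rot"],2).tolist())
s=L("scene0")
for n in("scene0","side0"):
    im=L(n);w=cloud(im);h=hsv(im)
    if n=="side0":
        c=(508,-7); print(bar(im,c)); 
        m=near(w,(548,260),105)&(w[...,2]>72)&(w[...,2]<82); c2,s2,a2=rect(w[m][:,:2]); print(" stage",c2,s2,np.degrees(a2),np.median(w[m][:,2]),m.sum())
    for col,lo,hi in(("y",20,35),("b",105,130),("r",-1,8)):
        m=near(w,(512,-291),80)&(h[...,0]>lo)&(h[...,0]<hi)&(h[...,1]>100)&(h[...,2]>60)&(w[...,2]>45)
        print(col,m.sum(), np.round(np.median(w[m],0),1) if m.any() else "", rect(w[m][:,:2])[:2] if m.any() else "")
for a in (-.537,-.537+np.pi):
  for p in ((510,-10,200),(510,-10,40)):
    q=r.ik(np.array(p),R(a)); print(a,None if q is None else np.round(q,2))
for a in (-.124,-.124+np.pi):
  for p in ((543,261,250),(543,261,105)):
    q=r.ik(np.array(p),R(a)); print(a,None if q is None else np.round(q,2))
E
```

```text
[[-0.97, 0.25, -0.0], [0.25, 0.97, -0.0], [-0.0, -0.0, -1.0]]
y 143 [ 517.6 -342.9   64.7] (array([ 512.14227295, -351.67367554]), [44.70965576171875, 26.912246704101562])
b 56 [ 508.3 -294.9   65.4] (array([ 508.32675171, -294.57797241]), [22.56617546081543, 16.023685455322266])
r 115 [ 506.2 -239.5   65.5] (array([ 507.01043701, -242.65658569]), [30.585603713989258, 26.35620880126953])
((array([503.87405396,  -5.5706768 ]), [61.68431854248047, 17.32146644592285], np.float32(-0.5329746)), np.float64(40.15553923428632), np.int64(156))
 stage [546.81408691 261.80148315] [150.65036010742188, 110.96241760253906] -6.852175 76.18774539345486 2679
y 78 [ 513.3 -335.1   63.6] (array([ 514.18334961, -340.18313599]), [28.605817794799805, 27.593669891357422])
b 86 [ 508.2 -283.4   63.9] (array([ 508.80426025, -302.53689575]), [63.173736572265625, 24.59214973449707])
r 96 [ 503.8 -232.4   64.3] (array([ 504.76211548, -248.18374634]), [52.97964859008789, 28.27617073059082])
-0.537 [-0.99  0.54  1.27  1.98 -0.59  1.07 -1.56]
-0.537 [-0.81  0.78  1.03  2.1  -0.94  0.84 -1.3 ]
2.604592653589793 [-0.63  0.31  0.69  1.96 -0.24  0.95  1.2 ]
2.604592653589793 [-0.42  0.54  0.45  2.08 -0.41  0.61  1.34]
-0.124 [-1.05  0.43  0.72  1.69 -0.31  1.14 -1.94]
-0.124 [-0.99  0.61  0.66  1.82 -0.47  0.87 -1.81]
3.017592653589793 [-0.68  0.37  0.2   1.66 -0.08  1.12  0.99]
3.017592653589793 [-0.65  0.53  0.17  1.8  -0.11  0.82  1.02]
```

```bash
python3 - <<'E'
from h import *
r.move_to(np.array([543,261,260.]),R(-.122+np.pi)); r.pause(.2); snap("wrist","wst")
r.move_to(np.array([508,-8,200.]),R(-.537+np.pi)); r.pause(.2); im=snap("wrist","wca")
print(r.get_state()["time"], bar(im,(506,-7)))
cv2.imwrite("pics/both.png",cv2.hconcat([cv2.resize(cv2.imread("pics/%s.png"%n),(400,300)) for n in("wst","wca")]))
E
```

```text
3.6 ((array([502.04611206,  -7.89373016]), [58.64120864868164, 13.16748332977295], np.float32(-0.52172756)), np.float64(40.986498688699754), np.int64(1078))
```

View pics/both.png

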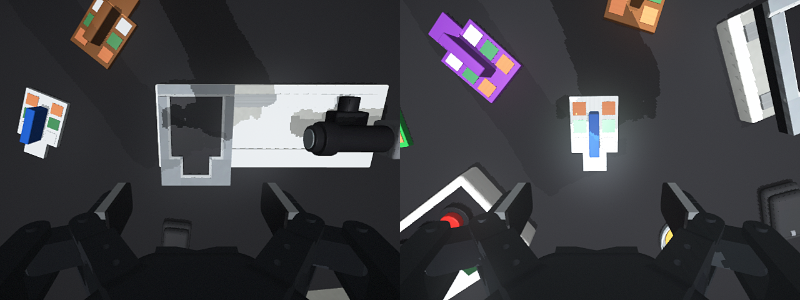

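The left half (over the stage) shows the whole T pocket with its tongue pointing down at about full-scale (315,360). The right half shows the carrier centred between the fingers, with the bar at about (310,210) full-scale. Next I'll fit both poses by rays onto planes.

```bash
cat >> h.py <<'E'
def rays(im,uv,z):
    f=240/np.tan(np.radians(im["fovy"])/2); uv=np.asarray(uv,float).reshape(-1,2)
    d=np.c_[(uv-[im["cx"],im["cy"]])/f,np.ones(len(uv))]@np.array(im["orientation"]).T; o=np.array(im["xyz"])
    return (o+d*((z-o[2])/d[:,2])[:,None])[:,:2]
def maskrect(im,m,z):
    m=cv2.morphologyEx(m.astype(np.uint8),cv2.MORPH_OPEN,np.ones((3,3)))
    cs,_=cv2.findContours(m,cv2.RETR_EXTERNAL,cv2.CHAIN_APPROX_NONE); c=max(cs,key=cv2.contourArea)
    P=rays(im,c,z); return P,rect(P)
E
python3 - <<'E'
from h import *
L=lambda n:dict(np.load("pics/%s.npz"%n))
im=L("wca");w=cloud(im);h=hsv(im)
print("bench",np.nanmedian(w[near(w,(508,-8),120)&(w[...,2]<4)][:,2]))
m=near(w,(506,-8),85)&(w[...,2]>5); P,q=maskrect(im,m&(w[...,2]<60),10); print("plate",q,np.degrees(q[2]), "origin", q[0]-6*np.array([np.cos(q[2]),np.sin(q[2])]))
m=near(w,(506,-8),60)&(h[...,0]>100)&(h[...,0]<130)&(h[...,1]>100)&(w[...,2]>37); P,q=maskrect(im,m,42);print("bar",q,np.degrees(q[2]))
im=L("wst");w=cloud(im)
zt=np.nanmedian(w[near(w,(546,261),110)&(w[...,2]>75)&(w[...,2]<85)][:,2]); print("top",zt)
m=near(w,(546,261),105)&(w[...,2]>60)&(w[...,2]<85); P,q=maskrect(im,m,78); print("stage",q,np.degrees(q[2]),"pocket",q[0]-6*np.array([np.cos(q[2]),np.sin(q[2])]))
a=dirm(q[2],0);x=np.array([np.cos(a),np.sin(a)]);y=np.array([-x[1],x[0]]);o=q[0]-6*x
# crop rectified pocket at z=78 for edge inspection
f=240/np.tan(np.radians(im["fovy"])/2); Rm=np.array(im["orientation"])
def warp(z):
    gx,gy=np.meshgrid(np.arange(-80,95,.5),np.arange(-65,65,.5))
    p=np.c_[o+gx.reshape(-1,1)*x+gy.reshape(-1,1)*y,np.full(gx.size,z)]; c=(p-im["xyz"])@Rm
    return cv2.remap(im["color"],(c[:,0]/c[:,2]*f+im["cx"]).reshape(gx.shape).astype(np.float32),(c[:,1]/c[:,2]*f+im["cy"]).reshape(gx.shape).astype(np.float32),1)
A=warp(78);cv2.imwrite("pics/rect78.png",cv2.resize(A,None,fx=2,fy=2))
E
```

```text
bench -0.9368487379633166
plate (array([507.3598938 , -10.72522354]), [112.99322509765625, 69.58229064941406], np.float32(-0.5231699)) -29.975424 origin [502.16245508  -7.72745252]
bar (array([501.59848022,  -7.60686874]), [58.06380844116211, 13.107138633728027], np.float32(-0.52103585)) -29.853153
top 76.92479007646824
stage (array([545.21984863, 259.80987549]), [149.03958129882812, 105.6633071899414], np.float32(-0.12253968)) -7.021006 pocket [539.26484013 260.54327488]
```

View pics/rect78.png

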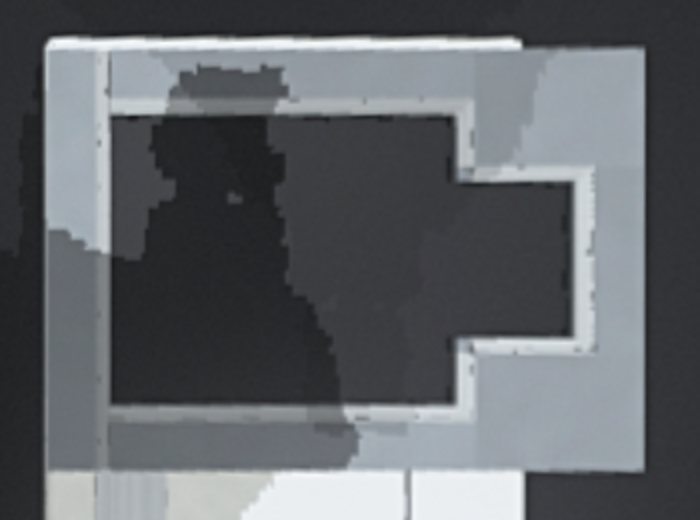

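The rectified view matches the known stage outline to about 0.5 mm, so I'll go ahead and grasp.

```bash
python3 - <<'E'
from h import *
a=-.5215; R0=R(a+np.pi); o=np.array([501.9,-7.7])
r.line_to(np.array([*o,110.]),R0,rate=200)
print(r.line_to(np.array([*o,32.]),rate=80,stop_force=8), np.round(r.get_state()["tcp_pos"],1))
r.grab(50); s=r.get_state(); print(s["opening"],s["grip_force"],s["force"])
r.line_to(np.array([*o,130.]),rate=80); r.pause(.2)
s=r.get_state(); print(s["opening"],s["grip_force"],np.round(s["force"],2),np.round(s["torque"],3),s["time"],s["tcp_pos"])
im=snap("wrist","grip"); w=cloud(im);h=hsv(im); T=np.array(s["ee_rot"])
z0=98
m=near(w,o,60)&(h[...,0]>100)&(h[...,0]<130)&(h[...,1]>100)&(w[...,2]>z0+36); P,q=maskrect(im,m,z0+42)
print("bar",q,"in tool",T[:2,:2].T@(q[0]-s["tcp_pos"][:2]))
m=near(w,o,90)&(w[...,2]>z0+3)&(w[...,2]<z0+14); P,q=maskrect(im,m,z0+10); print("plate",q,T[:2,:2].T@(q[0]-6*np.array([np.cos(q[2]),np.sin(q[2])])-s["tcp_pos"][:2]))
print(np.nanmedian(w[m][:,2]))
E
```

```text
False [502.2  -7.7  32.4]
0.15269578026644673 49.8694109916687 [-0.10371727  0.77184218  4.73195033]
0.15286005186460552 49.1253125667572 [-0.12  0.42 -2.5 ] [0.013 0.026 0.03 ] 7.5583 [501.70815193  -7.7580914  129.6270262 ]
bar (array([500.05737305,  -8.02184677]), [59.46820068359375, 13.74423599243164], np.float32(-0.5220801)) in tool [ 1.29986472 -1.05118416]
plate (array([487.80264282,  -0.83126068]), [70.87936401367188, 68.79668426513672], np.float32(-0.52191496)) [21.50783186 -0.92059519]
106.71936918412618
```

View pics/grip.png

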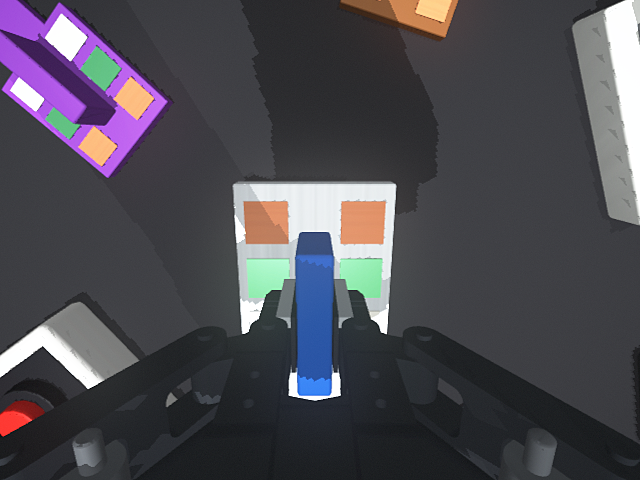

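The carrier is firmly gripped (50 N) and square to the tool. The bar reads 1 mm off in tool y, which must be wrist-camera bias because the jaws centre it. I'll hover over the pocket and measure plate and stage in one picture.

```bash
cat > hov.py <<'E'
from h import *
def check(im,s,zc):  # zc: carrier underside height
    w=cloud(im); T=np.array(s["ee_rot"])[:2,:2]; t=np.array(s["tcp_pos"])[:2]
    P=[]
    for lo,hi,z in((zc+4,zc+14,zc+10),(74,80.5,78)):
        m=near(w,t,140)&(w[...,2]>lo)&(w[...,2]<hi); Q,q=maskrect(im,m,z); L=(Q-t)@T
        k=(abs(L[:,1])<25); xr=L[k,0].max(); 
        b=L[(L[:,0]>xr-30)&(L[:,0]<xr-8)]; print(z,"rear x",np.median(L[k&(L[:,0]>xr-2),0]),"y",np.percentile(b[:,1],2),np.percentile(b[:,1],98),"med z",np.median(w[m][:,2]))
E
python3 - <<'E'
from hov import *
R1=R(-.1225+np.pi); p=np.array([539.4,261.4])
s=r.get_state(); r.line_to(np.array(s["tcp_pos"])+[0,0,50],rate=150)
r.move_to(np.array([*p,180.]),R1); r.line_to(np.array([*p,126.]),rate=80); r.pause(.3)
s=r.get_state(); print(s["time"],s["tcp_pos"],np.round(s["force"],1),s["opening"])
im=snap("wrist","hov"); snap("side","hovs"); snap("scene","hovc"); check(im,s,s["tcp_pos"][2]-32)
E
```

```text
10.275 [539.57491639 261.52466208 126.40990305] [ 0.9  0.7 -2.7] 0.1544017764671277
104.40990304640806 rear x 50.858377330448626 y -35.433920464672504 33.43148471994983 med z 103.42949047737002
78 rear x 68.60320293821928 y -53.609320769084114 51.612171805293244 med z 76.98464168100305
```

View pics/hov.png

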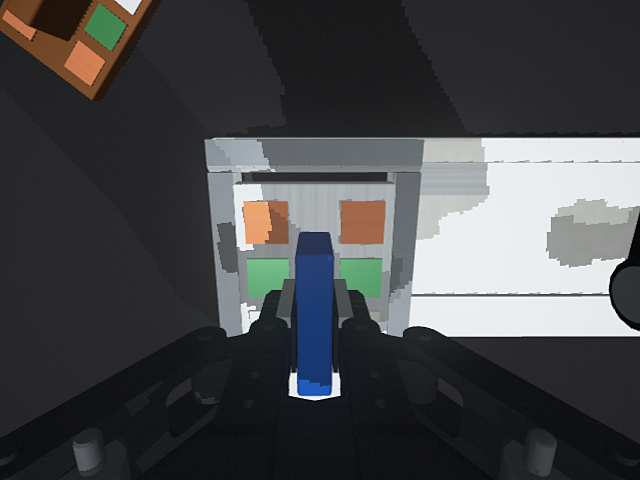

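The carrier is over the pocket: plate and stage both centre at y = -1.0, and the rear gap is 17.7 mm against an ideal 18. I'll lower it now.

```bash
python3 - <<'E'
from hov import *
p=np.array([539.4,261.4])
hit=r.line_to(np.array([*p,101.]),rate=20,stop_force=12)
r.pause(.2); s=r.get_state(); print(hit,s["time"],s["tcp_pos"],np.round(s["force"],1),np.round(s["torque"],2))
im=snap("wrist","seat"); check(im,s,s["tcp_pos"][2]-32)
E
```

```text
True 11.7417 [539.29888558 261.34544029 102.29032192] [-1.1  0.6  5.6] [-0.01  0.04 -0.01]
80.29032191912073 rear x 50.86144566427543 y -35.427342763562635 33.44277597307525 med z 77.76649540007452
78 rear x 50.580300058583276 y -35.954497362491125 33.9746723848063 med z 77.66402587251801
```

It touched at TCP 102.3 mm against an expected 102.4 when seated, so it is home. I'll release and verify.

```bash
python3 - <<'E'
from hov import *
r.ungrasp(); r.pause(.2); s=r.get_state(); t=np.array(s["tcp_pos"])
r.line_to(t+[0,0,158],rate=200); r.pause(.2); s=r.get_state()
im=snap("wrist","after"); w=cloud(im);h=hsv(im); print(s["time"])
m=near(w,(539,261),60)&(h[...,0]>100)&(h[...,0]<130)&(h[...,1]>100)&(w[...,2]>105); P,q=maskrect(im,m,112);print("bar",q,np.median(w[m][:,2]))
x=np.array([np.cos(-.1225),np.sin(-.1225)]);y=np.array([-x[1],x[0]]); d=w[...,:2]-[539.4,261.4]; X=d@x;Y=d@y
m=(abs(X+9)<35)&(abs(abs(Y)-22)<9)&(w[...,2]<90); A=np.c_[X[m],Y[m],np.ones(m.sum())]; print("plate plane",np.linalg.lstsq(A,w[m][:,2],rcond=None)[0])
m=(X>-66)&(X<78)&(abs(Y)<50)&(abs(Y)>42)&(w[...,2]>70); A=np.c_[X[m],Y[m],np.ones(m.sum())]; print("stage plane",np.linalg.lstsq(A,w[m][:,2],rcond=None)[0])
# keys: view
r.move_to(np.array([520,-285,230.]),R(np.pi-.122)); r.pause(.2); im=snap("wrist","keys"); snap("scene","sc2");w=cloud(im);h=hsv(im); print(r.get_state()["time"])
for col,lo,hi in(("y",20,35),("b",105,130),("r",-1,8)):
    m=near(w,(510,-288),95)&(h[...,0]>lo)&(h[...,0]<hi)&(h[...,1]>110)&(h[...,2]>60)&(w[...,2]>50)
    z=np.median(w[m][:,2]); P,q=maskrect(im,m,z); print(col,z,q[:2],cv2.minEnclosingCircle(P.astype(np.float32)))
m=near(w,(545,-290),160)&(w[...,2]>38)&(w[...,2]<49);print("console",maskrect(im,m,45)[1],np.median(w[m][:,2]))
E
```

```text
13.825
bar (array([538.11468506, 260.43759155]), [58.8971061706543, 12.981144905090332], np.float32(-0.12794736)) 111.34727607379324
plate plane [-2.32987634e-03 -1.34906510e-03  7.96139830e+01]
stage plane [-8.09718403e-01 -2.07328226e-01  2.23869913e+02]
16.15
y 65.80445478013314 (array([ 511.92721558, -343.76644897]), [27.49848175048828, 27.138381958007812]) ((512.0625, -343.44500732421875), 14.634462356567383)
b 65.85511197563449 (array([ 507.72180176, -292.14544678]), [26.615243911743164, 26.28491973876953]) ((507.55322265625, -292.297119140625), 13.96532917022705)
r 65.79602618487328 (array([ 502.79867554, -241.27514648]), [26.942380905151367, 26.075862884521484]) ((502.5002746582031, -241.1272430419922), 13.89482593536377)
console (array([ 536.62524414, -289.23922729]), [195.55218505859375, 147.0391082763672], np.float32(-1.475647)) 44.23044208945879
```

View pics/after.png

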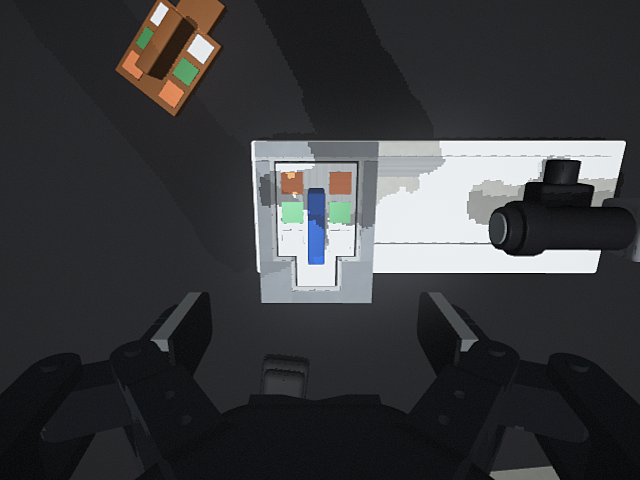

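View pics/keys.png

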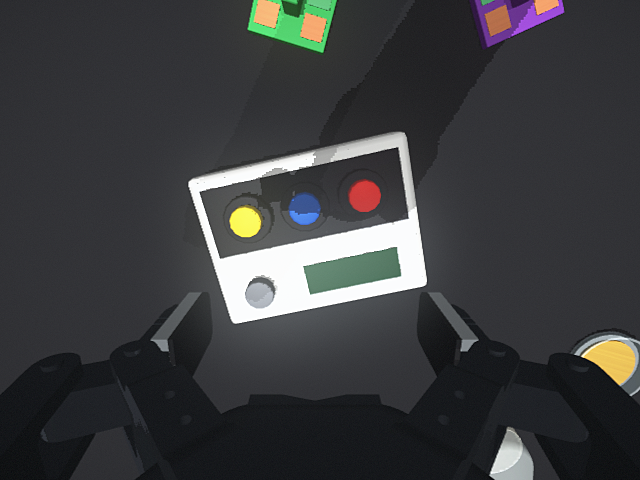

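The carrier sits square and level in the pocket with the plate top at about 80 mm. In the key view yellow is at (245,222), blue at (305,209) and red at (365,196). I'll press with closed fingers, turning the jaw line across the key row.

```bash
python3 - <<'E'
from h import *
row=np.arctan2(51.2,-4.7); q=None
for a in (row,row-np.pi,row+np.pi):
    q=r.ik(np.array([512,-342.6,100.]),R(a)); print(a,None if q is None else np.round(q,2))
    if q is not None: break
r.grab(20)
for n,k in(("y",(512,-342.6)),("b",(507.6,-291.3))):
    k=np.array(k,float)
    if n=="y": r.move_to(np.array([*k,130.]),R(a))
    else: r.line_to(np.array([*k,130.]),rate=100)
    r.line_to(np.array([*k,92.]),rate=80); r.pause(.2)
    hit=r.line_to(np.array([*k,75.]),rate=15,stop_force=8); s=r.get_state()
    print(n,hit,np.round(s["tcp_pos"],1),np.round(s["force"],1),s["time"]); r.pause(.1)
    r.line_to(np.array([*k,130.]),rate=60)
print(r.get_state()["time"])
E
```

```text
1.6623366504647477 [-0.04  0.69  0.81  1.8  -0.61  0.93  1.13]
y True [ 512.1 -342.6   78.2] [-0.7  0.7  6.4] 19.575
b True [ 507.6 -291.3   78.1] [-0.5  1.4  6.7] 23.075
24.2
```

Both keys bottomed out: 8 N is more than the 4.5 N needed, and travel was about 6 mm. I'll check the final state and hand in.

```bash
python3 - <<'E'
from h import *
s=r.get_state(); r.line_to(np.array(s["tcp_pos"])+[0,0,120],rate=150); r.pause(.3)
im=snap("scene","end"); w=cloud(im);h=hsv(im); w0=cloud(dict(np.load("pics/sc2.npz")))
m=near(w,(541,262),60)&(h[...,0]>100)&(h[...,0]<130)&(h[...,1]>120)&(w[...,2]>105); print(rect(w[m][:,:2]),np.median(w[m][:,2]))
print([np.round(w[v,u,2]-w0[v,u,2],1) for u,v in((163,203),(190,204),(217,206))])
print(r.hand_in())
E
```

```text
(array([542.56085205, 260.26000977]), [60.725040435791016, 13.31513786315918], np.float32(-0.1164343)) 110.56023295931539
[np.float64(4.3), np.float64(-6.0), np.float64(0.5)]
the job is handed in; nothing more can be done
None
```

```bash
python3 - <<'E'
from h import *
for n in("scene0","sc2","end"):
    im=dict(np.load("pics/%s.npz"%n));w=cloud(im);h=hsv(im)
    for lo,hi in((20,35),(105,130),(-1,8)):
        m=near(w,(508,-292),80)&(h[...,0]>lo)&(h[...,0]<hi)&(h[...,1]>100)&(w[...,2]>50)&(w[...,2]<80); print(n,m.sum(),np.round(np.median(w[m][:,2]),1) if m.any() else "")
E
```

```text
scene0 142 64.8
scene0 56 65.4
scene0 115 65.5
sc2 151 64.4
sc2 26 65.2
sc2 104 65.1
end 151 64.6
end 90 65.0
end 104 65.3
```

The job is handed in: the carrier lies flat and released in the pocket, yellow then blue were each pressed fully and are up again, red was never pressed, and the arm finished clear; no score came back, and I didn't re-measure the bottle, dish and mouse.

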